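# Open the sprung oddments box gently and put the timer away

## Task

Put the kitchen timer away in the oddments box. Press the button catch at the front of the box to let the sprung lid go, and steady the lid with your hand as it rises so that it never snaps open; then stand the timer upright on the floor of the box, beside the battery that is kept there, and leave the lid standing fully open. Do not knock over or shift the salt shaker and the food tin.

Things in the scene. Friction and masses are not known exactly. Their poses are not given: they have to be found in the camera images.
- oddments_box: Fixed bamboo box, 140 (x) x 200 (y) x 70 mm high without lid, 6 mm walls and floor. Origin: centre of its underside, on the worktop; -x is its front, facing the robot within about 0.3 rad, z up. A dark steel catch housing, 26 (x) x 40 (y) mm, its top 78 mm above the worktop, stands before the front wall, centred at x = -103 mm, y = 0.
- box_floor (a point): Centre of the box's inner floor, 6 mm above the worktop; axes as the box. The inside is 128 (x) x 188 (y) mm, 64 mm deep. A battery lies near the +y end wall; the rest of the floor is free.
- button_top (a point): Top centre of the catch button, a steel disc 24 mm across on the catch housing, in front of the lid. Unpressed it is 91 mm above the worktop, 13 mm above the closed lid's upper face. Pressed straight down, at most 7 mm, against a spring (1 N rising to 5 N); it frees the lid at about 5 mm and springs back when released.
- box_lid (a joint): Lid angle, rad: 0 shut, grows as it opens, stop at 1.75 (leaning a little back), where its spring holds it. Shut, the catch holds it (reads under 0.04). Freed, a spring (0.15 N m shut, 0.035 open) throws it up at 7 rad/s or so unless held back from above (under 1 N). A gripper open about 45 mm along the box's x can press with one finger, the other just over the lid, which then rises between them.
- lid_hinge (a point): Hinge axis of the lid (it runs along the box's y axis), at the middle of the back wall's top: x = +70 mm, z = 70 mm in the box's frame. Axes as the box.
- lid_front (a point): Middle of the front edge of the lid's upper face; moves with the lid. The lid is a bamboo board, 152 (front to back) x 204 x 8 mm, 0.12 kg; this point is 152 mm along it from the hinge axis. Shut, its upper face is 78 mm above the worktop.
- kitchen_timer: Wind-up kitchen timer, plain white, round, with a ribbed cap, 62 mm in diameter, 47 mm high, 0.16 kg, standing upright on the worktop. Origin: centre of its underside; z is its own upright axis. Its place may be that of the shaker or the tin.
- salt_shaker: Bystander: glass salt shaker with a grey top, 44 mm in diameter, 90 mm high. Origin: centre of its underside.
- food_tin: Bystander: low food tin, 75 mm in diameter, 58 mm high. Origin: centre of its underside.
- battery_a: Battery, 50 mm long, 15 mm thick, lying on the box's floor along the +y end wall. Origin: centre of its underside.
Mind the look-alikes: they are no part of the job. What is shaped like the kitchen_timer but blue or purple is not meant.

How it is judged:
By the outcome, as a careful person would: the job done as asked, in the order asked, and still so for the second after the job is handed in, with the robot touching nothing.
It also fails if it takes over 58 s, if anything falls off the work surface, if the arm or the gripper's body presses on something with over 40 N, if the wrist force passes 120 N, or if a joint passes its speed limit or range.

## Robot

A 7-joint arm with a two-finger parallel gripper is mounted at the origin on a cart in front of the work surface, level with it; the furniture and walls round the work are solid. World frame = base frame: x ahead of the robot, y to its left, z up, the work surface at z = 0. Lengths are in m, angles in rad, forces in N, time in s.
With the tool pointing down it reaches from about 0.425 to 0.925 m from the base axis. Payload 6.8 kg.
Tool frame: the origin (TCP) lies between the finger pads; the fingertips stand 11 mm ahead of it and the grasp point (between the pads) lies 8 mm behind it; z points along the fingers, y is the line along which they close (so a half turn about z gives the same grasp; the last joint's range is limited). The gripper opens to 85 mm and grips with 20 to 120 N. Pads are 22 mm wide; open, the fingers measure 114 mm over their backs; the gripper's body (76 mm by 85 mm) begins 54 mm behind the grasp point. The pads swing forward as they close: fully open they stand 13 mm farther back than shut.
Start: joints at [-1.241, 0.477, 0.022, 1.555, -0.011, 1.109, -0.083], TCP at [0.286, 0.611, 0.242] pointing down, gripper open.
Joint ranges: [-2.96, 2.96], [-0.34, 2.1], [-1.41, 1.46], [0.24, 2.44], [-1.37, 4.51], [0.17, 1.92], [-2.96, 2.96]. Speed limits (rad/s): [2.39, 2.39, 3.14, 3.14, 3.14, 3.14, 3.14].

## Interface

Orientations are given as a rotation vector (axis times angle).
In Python, from bench import r gives the robot as it stands.
- The arm moves only by the tool send_rows, never from a script. Its argument "deltas" is a list of rows, each an object of numbers: "dx", "dy", "dz": the shift along the world's x, y, z in mm; "rx", "ry", "rz": the turn, a rotation vector about the world's x, y, z in degrees. A call has 1 to 5 rows; each row is the pose to reach, as a shift and turn from the pose commanded when the call began; what a row does not reach only later rows make up. A row lasts 1/12 s, in which the tool goes at most 41.7 mm and 7.16 degrees, less where a joint would pass 70% of its speed; a pose out of reach is approached as far as the arm can. A call with a gripper value outside its range is refused whole. "jaw" is the finger opening in mm, from 0 to 85.4, set as the call begins (left out, the last holds). The fingers move at their own pace and stop on an object; "newtons" is the grip in N (left out, the last holds). Time passes only in rows, so rows that repeat a pose let the fingers close. It gives the time, the measured TCP pose, the force, the opening and the grip force at its end, in the units of the state.
- r.get_obs(): the state, without advancing time (a new reading comes with each control period).
- r.grab_frame(name): name is "scene" or "top"; returns a dict with "frame" (480x640x3 uint8, blue, green, red), "z_map" (480x640 float32, m along the optical axis (not along the pixel's ray), 0 where there is no reading), "vertical_fov" (degrees; the focal length in pixels is half the picture's height over the tangent of half this angle, whatever the lens; pixels are square), "cx", "cy" (the principal point, pixels), "xyz" and "orientation" of the camera in the world. Camera axes: x right, y down, z forward; pixel columns grow to the right and rows downward; lengths in m; the calibration is good to about 2 mm. A picture is of the moment at which its call begins.
- r.hand_in(): hands the job in; it is judged then, once.
The state is a dict: "clock": time; "joints": joint angles; "qvel": joint speeds; "tau": joint torques, N m; "tcp_pos": TCP position; "orientation": TCP orientation; "contact_force": force on the tool from outside, world axes, zero at the start; "moment": the same for the moment, N m; "grip_width": finger opening in m; "gripper_force": force on a finger pad.
Only numpy, scipy, OpenCV 4.12 (cv2) and the standard library are available. Lean on these libraries where they do the work, as an engineer would, in place of code of your own. Each camera call takes 0.05 s, during which the arm holds its last target. There are 200 camera calls.

## Working session

There is one attempt and no reset: what is moved stays moved. The work goes in short steps, Python scripts to look and compute and a tool call to move; the robot and the scene stay as the last step left them, time stands still between calls to the robot, and variables do not carry over. Pictures are saved under pics/ and viewed, at most 10 in all, crops included, and the job is handed in when it is done.

Besides the shell and the picture viewer there is one more tool, called after ">>>" by a JSON object that holds its "fn" and its "kwargs". send_rows: Moves the arm, as the interface text tells. Its arguments: {"type":"object","properties":{"deltas":{"type":"array","items":{"type":"object","properties":{"dx":{"type":"number"},"dy":{"type":"number"},"dz":{"type":"number"},"rx":{"type":"number"},"ry":{"type":"number"},"rz":{"type":"number"}}}},"jaw":{"type":"number"},"newtons":{"type":"number"}},"required":["deltas"]}

```bash
mkdir -p pics; ls; cat > h.py <<'E'
import numpy as np, cv2
from scipy.spatial.transform import Rotation as R
from bench import r
def grab(n):
    f=r.grab_frame(n); h,w=f["z_map"].shape
    fl=h/2/np.tan(np.radians(f["vertical_fov"])/2)
    v,u=np.mgrid[:h,:w]; z=f["z_map"]
    P=np.stack([(u-f["cx"])/fl*z,(v-f["cy"])/fl*z,z],-1)
    o=np.array(f["orientation"]); 
    W=P@R.from_rotvec(o).as_matrix().T+np.array(f["xyz"]); W[z==0]=np.nan
    return f,W
E
python3 - <<'E'
from h import *
print(r.get_obs())
ims=[]
for n in("top","scene"):
    f,W=grab(n); cv2.imwrite(f"pics/{n}0.png",f["frame"]); np.save(f"pics/{n}0.npy",W)
    print(n,f["xyz"],f["orientation"],f["vertical_fov"],f["cx"],f["cy"])
E
```

```text
pics
{'clock': 0.0, 'joints': array([-1.2410994 ,  0.47782395,  0.0223679 ,  1.55647338, -0.01151697,
        1.10927231, -0.08308496]), 'qvel': array([-0.0023624 , -0.00056017, -0.00088462,  0.00069941, -0.00051908,
        0.00079495,  0.00092432]), 'tau': array([ 2.90446669e-04, -5.96472967e+01,  1.60828885e+00, -2.81193334e+01,
        1.25757518e-02,  9.57451179e-03,  3.39736653e-05]), 'tcp_pos': array([0.28594278, 0.61080605, 0.24130098]), 'orientation': array([-6.82146779e-01, -3.06636459e+00,  2.87280846e-03]), 'contact_force': array([ 0.9987323 , -0.10865448, -0.34936416]), 'moment': array([-0.05051089, -0.02208255, -0.0673616 ]), 'gripper_force': 0.0, 'grip_width': 0.08551252850618468}
top [0.4008369  0.01389767 1.14063012] [-2.15465504  2.15120884 -0.14346617] 55.199082835088895 317.9836184912996 238.3548339372547
scene [-0.07770428 -1.11936129  0.72684215] [-1.99870335  0.49407196 -0.32382578] 42.57706879799113 326.18187772995947 241.14878552810382
```

View pics/top0.png

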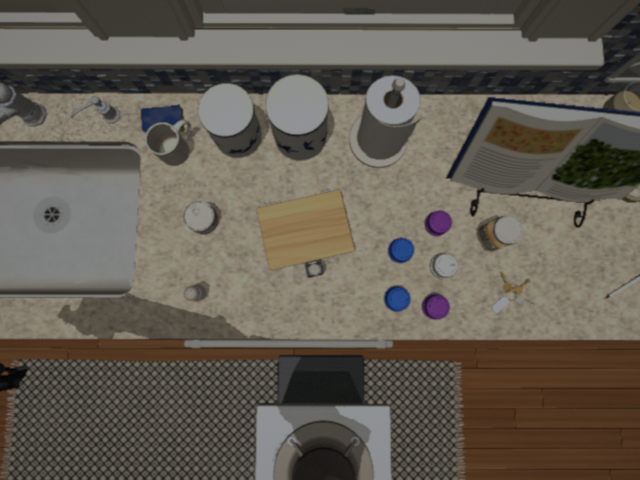

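View pics/scene0.png

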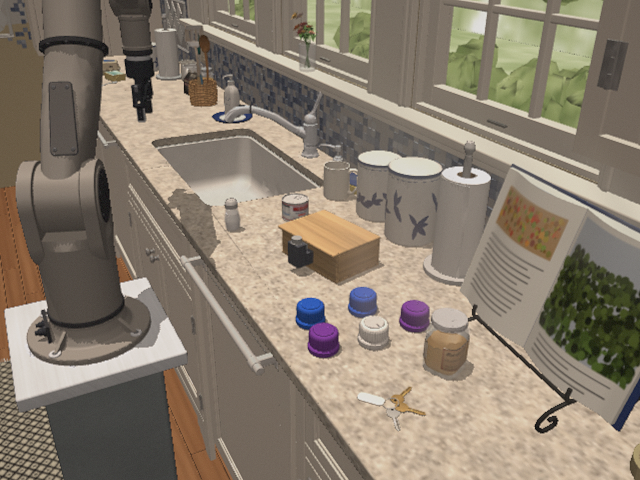

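Top view: box at about (305,230) with its button at (315,268), and the white timer at (444,265) among blue and purple look-alikes. The shaker is at (193,293) and the tin at (200,217).

```bash
cat > m.py <<'E'
from h import *
W=np.load("pics/top0.npy"); im=cv2.imread("pics/top0.png")
def reg(u,v,s,zlo,zhi):
    p=W[v-s:v+s,u-s:u+s].reshape(-1,3); return p[(p[:,2]>zlo)&(p[:,2]<zhi)]
p=reg(305,230,55,.070,.083); 
for k in range(2):
    rc=cv2.minAreaRect((p[:,:2]*1000).astype(np.float32)); 
print("lid",rc,np.median(p[:,2]),len(p))
hull=cv2.boxPoints(rc);print(hull)
b=reg(315,268,12,.086,.1);print("button",b.mean(0),len(b),np.ptp(b,axis=0))
hs=reg(315,268,14,.06,.1);print("housing",cv2.minAreaRect((hs[:,:2]*1000).astype(np.float32)))
for n,u,v,s,lo,hi in[("timer",444,265,15,.035,.06),("blueA",402,250,15,.035,.06),("blueB",398,298,15,.035,.06),("purA",439,222,15,.035,.06),("purB",436,306,15,.035,.06),("shaker",193,293,15,.07,.11),("tin",200,217,20,.05,.07)]:
    q=reg(u,v,s,lo,hi);c,rad=cv2.minEnclosingCircle((q[:,:2]*1000).astype(np.float32));print(n,c,rad,q[:,2].max(),len(q))
E
python3 m.py
```

```text
lid ((551.4724731445312, 42.5902099609375), (192.71939086914062, 204.21983337402344), 13.081926345825195) 0.07866760617769264 5616
[[434.50156  120.23966 ]
 [480.72556  -78.68014 ]
 [668.44336  -35.059242]
 [622.21936  163.86057 ]]
button [0.47007492 0.02368754 0.09134702] 85 [0.02322248 0.02060362 0.00923893]
housing ((480.7080993652344, 21.532604217529297), (51.26431655883789, 62.95995330810547), 0.47258973121643066)
timer (482.7583312988281, -291.3177795410156) 29.061010360717773 0.053735931256805314 457
blueA (521.4993286132812, -188.47999572753906) 29.05950164794922 0.052243626717743075 443
blueB (403.8309631347656, -176.28579711914062) 28.74459457397461 0.0510256124176971 460
purA (589.1426391601562, -280.578857421875) 28.803157806396484 0.051849608231523625 436
purB (384.5191955566406, -268.2868957519531) 29.227449417114258 0.052105753298285595 465
shaker (415.0027160644531, 306.8374938964844) 17.373687744140625 0.0931303660366094 187
tin (600.1134033203125, 302.82421875) 37.98366165161133 0.0635897308124187 768
```

```bash
cat >> h.py <<'E'
YAW=np.radians(13.08); O=np.array([.5704,.047,0])
B=R.from_euler('z',YAW)
def box(p): return O+B.apply(np.array(p)/1000)
def down(close_ang,tilt=0,about=None):
    # tool z down, y at close_ang (rad, world); tilt about box +y
    y=np.array([np.cos(close_ang),np.sin(close_ang),0]); z=np.array([0,0,-1.]); x=np.cross(y,z)
    M=R.from_matrix(np.stack([x,y,z],1))
    return R.from_rotvec(B.apply([0,tilt,0]))*M
def go(pos,M,base=None):
    o=r.get_obs(); p0,R0=(np.array(o["tcp_pos"]),R.from_rotvec(o["orientation"])) if base is None else base
    print("d mm",((pos-p0)*1000).round(1),"rot deg",np.degrees((M*R0.inv()).as_rotvec()).round(2))
E
python3 - <<'E'
from h import *
W=np.load("pics/top0.npy")
P=W.reshape(-1,3);P=P[(P[:,2]>.1)&(P[:,2]<.45)]
L=B.inv().apply(P-O)*1000
m=(abs(L[:,1])<110)&(L[:,0]>60)
for lo in range(80,320,20):
    q=L[m&(L[:,0]>lo)&(L[:,0]<=lo+20)]; print(lo,len(q),q[:,2].max() if len(q) else 0)
o=r.get_obs(); print(R.from_rotvec(o["orientation"]).as_matrix().round(3))
for a in(YAW,YAW+np.pi): go(box([-75,0,150]),down(a,np.radians(5)))
E
```

```text
80 0 0
100 0 0
120 0 0
140 0 0
160 165 199.02185782828593
180 795 207.1128060863829
200 636 207.48942251240828
220 924 209.25124602071097
240 834 208.84703483934848
260 779 287.3240504317212
280 1093 287.34515112966056
300 1208 288.21410810167873
[[-0.906  0.424 -0.001]
 [ 0.424  0.906 -0.002]
 [-0.    -0.002 -1.   ]]
d mm [ 211.4 -580.9  -91.4] rot deg [ -3.19   3.95 -51.81]
d mm [ 211.4 -580.9  -91.4] rot deg [  4.91   3.99 128.06]
```

>>> {"fn": "send_rows", "kwargs": {"deltas": [{"dx":14,"dy":-39,"rz":-3.5},{"dx":28,"dy":-78,"rz":-7},{"dx":42,"dy":-117,"rz":-10.5},{"dx":56,"dy":-156,"rz":-14},{"dx":70,"dy":-194,"rz":-17}], "jaw": 45, "newtons": 40}}

```text
$.deltas[0]: bad value
```

>>> {"fn": "send_rows", "kwargs": {"deltas": [{"dx":14,"dy":-39,"rz":-3.5},{"dx":28,"dy":-78,"rz":-7},{"dx":42,"dy":-117,"rz":-10.5},{"dx":56,"dy":-156,"rz":-14},{"dx":70,"dy":-194,"rz":-17}]}}

```text
$.deltas[0]: bad value
```

>>> {"fn": "send_rows", "kwargs": {"deltas": [{"dx":14,"dy":-38,"dz":-10,"rz":-3.5},{"dx":28,"dy":-77,"dz":-20,"rz":-7},{"dx":42,"dy":-115,"dz":-40,"rz":-10.5},{"dx":56,"dy":-154,"dz":-60,"rz":-14},{"dx":71,"dy":-193,"dz":-80,"rz":-17.5}]}}

```text
$.deltas[0]: bad value
```

```bash
python3 - <<'E'
from h import *
print(r.get_obs()); go(box([-75,0,130]),down(YAW,np.radians(5)))
E
```

```text
{'clock': 0.1, 'joints': array([-1.24112019,  0.47774378,  0.02236506,  1.55632014, -0.01150268,
        1.10927423, -0.08307771]), 'qvel': array([ 2.85360350e-03, -2.17764003e-03,  9.83872213e-04, -1.61427503e-03,
       -8.30731492e-04,  6.59428835e-04,  9.70871011e-05]), 'tau': array([ 4.65749137e-03, -5.97755921e+01,  1.61355838e+00, -2.81957442e+01,
        1.27949865e-02,  5.02249139e-03,  2.61552742e-05]), 'tcp_pos': array([0.28596027, 0.61089028, 0.24141938]), 'orientation': array([-6.82096476e-01, -3.06641703e+00,  2.51454926e-03]), 'contact_force': array([ 0.26695486, -0.54705508,  0.32775694]), 'moment': array([ 0.01464919, -0.00281139,  0.05534012]), 'gripper_force': 0.0, 'grip_width': 0.08537075909776196}
d mm [ 211.4 -580.9 -111.4] rot deg [ -3.19   3.95 -51.81]
```

>>> {"fn": "send_rows", "kwargs": {"deltas": [{"dx":14,"dy":-39,"dz":0,"rx":0,"ry":0,"rz":-3.5},{"dx":28,"dy":-78,"dz":0,"rx":0,"ry":0,"rz":-7},{"dx":42,"dy":-117,"dz":0,"rx":0,"ry":0,"rz":-10.5},{"dx":56,"dy":-156,"dz":0,"rx":0,"ry":0,"rz":-14},{"dx":70,"dy":-194,"dz":0,"rx":0,"ry":0,"rz":-17}], "jaw": 45, "newtons": 40}}

```text
clock: 0.52
tcp_pos: [0.3564, 0.415, 0.2419]
orientation: [-1.132, -2.93, 0.001]
contact_force: [0.9, -0.6, 0.9]
grip_width: 0.045
gripper_force: 0.0
```

>>> {"fn": "send_rows", "kwargs": {"deltas": [{"dx":14,"dy":-39,"dz":0,"rx":0,"ry":0,"rz":-3.5},{"dx":28,"dy":-78,"dz":0,"rx":0,"ry":0,"rz":-7},{"dx":42,"dy":-117,"dz":0,"rx":0,"ry":0,"rz":-10.5},{"dx":56,"dy":-156,"dz":0,"rx":0,"ry":0,"rz":-14},{"dx":70,"dy":-194,"dz":0,"rx":0,"ry":0,"rz":-17}]}}

```text
clock: 0.93
tcp_pos: [0.4262, 0.2211, 0.2422]
orientation: [-1.553, -2.73, 0.0]
contact_force: [0.3, -0.0, 0.0]
grip_width: 0.0453
gripper_force: 0.0
```

>>> {"fn": "send_rows", "kwargs": {"deltas": [{"dx":14,"dy":-38,"dz":-10,"rx":0,"ry":0,"rz":-3.5},{"dx":28,"dy":-77,"dz":-20,"rx":0,"ry":0,"rz":-7},{"dx":42,"dy":-115,"dz":-40,"rx":0,"ry":0,"rz":-10.5},{"dx":56,"dy":-154,"dz":-60,"rx":0,"ry":0,"rz":-14},{"dx":71,"dy":-193,"dz":-80,"rx":0,"ry":0,"rz":-17.5}]}}

```text
clock: 1.35
tcp_pos: [0.4929, 0.0399, 0.1676]
orientation: [1.95, 2.463, 0.001]
contact_force: [0.5, 0.5, -0.0]
grip_width: 0.045
gripper_force: 0.0
```

```bash
python3 - <<'E'
from h import *
o=r.get_obs();print(o["clock"],o["tcp_pos"],o["grip_width"],o["contact_force"]); go(box([-75,0,120]),down(YAW,np.radians(5)))
E
```

```text
1.35 [0.49294144 0.0399367  0.16756123] 0.045004567186446104 [ 0.53972179  0.52210136 -0.00565723]
d mm [  4.4  -9.9 -47.6] rot deg [-1.15  4.9  -0.18]
```

>>> {"fn": "send_rows", "kwargs": {"deltas": [{"dx":0,"dy":0,"dz":-20,"rx":-0.5,"ry":2.5,"rz":0},{"dx":0,"dy":0,"dz":-41,"rx":-1.1,"ry":4.9,"rz":0},{"dx":0,"dy":0,"dz":-41,"rx":-1.1,"ry":4.9,"rz":0},{"dx":0,"dy":0,"dz":-41,"rx":-1.1,"ry":4.9,"rz":0}]}}

```text
clock: 1.68
tcp_pos: [0.4923, 0.0416, 0.1263]
orientation: [-1.911, -2.42, 0.108]
contact_force: [-0.6, 0.7, -0.1]
grip_width: 0.0453
gripper_force: 0.0
```

```bash
python3 - <<'E'
from h import *
go(box([-75,0,120]),down(YAW,np.radians(5)))
f,W=grab("scene"); cv2.imwrite("pics/s1.png",cv2.resize(f["frame"][150:330,220:440],None,fx=3.2,fy=3.2,interpolation=cv2.INTER_CUBIC))
E
```

```text
d mm [  5.1 -11.6  -6.3] rot deg [ 0.   -0.15 -0.34]
```

View pics/s1.png

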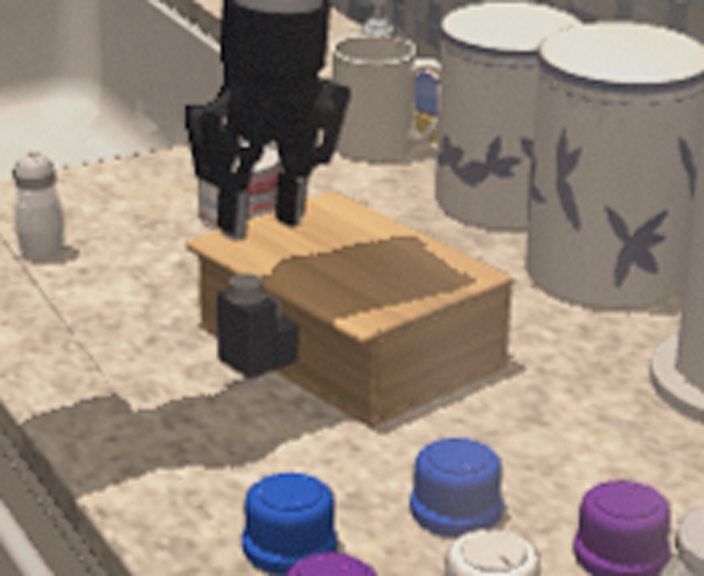

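The crop shows both fingers lined up front to back: the front one over the button (240,285), the rear one over the lid. Both are about 12 mm toward +y. I'll correct that and lower.

>>> {"fn": "send_rows", "kwargs": {"deltas": [{"dx":5,"dy":-11.5,"dz":-6,"rx":0,"ry":0,"rz":0},{"dx":5,"dy":-11.5,"dz":-12,"rx":0,"ry":0,"rz":0},{"dx":5,"dy":-11.5,"dz":-18,"rx":0,"ry":0,"rz":0},{"dx":5,"dy":-11.5,"dz":-18,"rx":0,"ry":0,"rz":0}]}}

```text
clock: 2.07
tcp_pos: [0.4971, 0.0309, 0.1089]
orientation: [-1.91, -2.421, 0.105]
contact_force: [-1.0, -0.6, 0.2]
grip_width: 0.0449
gripper_force: 0.0
```

>>> {"fn": "send_rows", "kwargs": {"deltas": [{"dx":0,"dy":0,"dz":-2,"rx":0,"ry":0,"rz":0},{"dx":0,"dy":0,"dz":-2,"rx":0,"ry":0,"rz":0}]}}

```text
clock: 2.23
tcp_pos: [0.4976, 0.0308, 0.1072]
orientation: [-1.91, -2.422, 0.105]
contact_force: [1.0, 0.0, -0.9]
grip_width: 0.0452
gripper_force: 0.0
```

```bash
python3 - <<'E'
from h import *
go(box([-75,0,100]),down(YAW,np.radians(5)))
E
```

```text
d mm [-0.2 -0.8 -7.2] rot deg [-0.08 -0.03 -0.38]
```

>>> {"fn": "send_rows", "kwargs": {"deltas": [{"dx":0,"dy":0,"dz":-4,"rx":0,"ry":0,"rz":0},{"dx":0,"dy":0,"dz":-4,"rx":0,"ry":0,"rz":0}]}}

```text
clock: 2.4
tcp_pos: [0.4976, 0.0305, 0.1028]
orientation: [-1.911, -2.421, 0.105]
contact_force: [0.1, -0.7, 0.5]
grip_width: 0.0449
gripper_force: 0.0
```

>>> {"fn": "send_rows", "kwargs": {"deltas": [{"dx":0,"dy":0,"dz":-3,"rx":0,"ry":0,"rz":0},{"dx":0,"dy":0,"dz":-3,"rx":0,"ry":0,"rz":0},{"dx":0,"dy":0,"dz":-3,"rx":0,"ry":0,"rz":0}]}}

```text
clock: 2.65
tcp_pos: [0.4977, 0.0302, 0.1]
orientation: [-1.911, -2.421, 0.105]
contact_force: [-0.3, -0.3, -0.1]
grip_width: 0.0452
gripper_force: 0.0
```

```bash
python3 - <<'E'
from h import *
f,W=grab("scene"); cv2.imwrite("pics/s2.png",cv2.resize(f["frame"][190:290,270:380],None,fx=6,fy=6,interpolation=cv2.INTER_CUBIC))
E
```

```text
(no output)
```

View pics/s2.png

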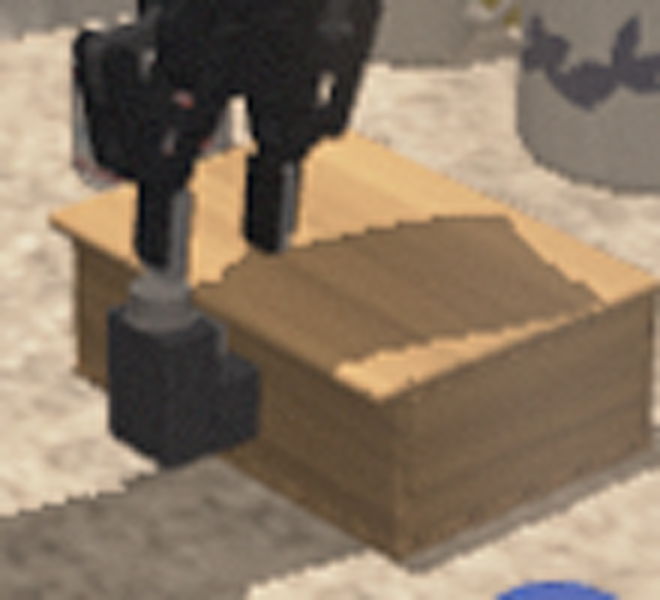

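The front finger (165,260) is directly over the button, and the rear finger (270,245) is just above the lid. Pressing in small steps.

>>> {"fn": "send_rows", "kwargs": {"deltas": [{"dx":0,"dy":0,"dz":-2,"rx":0,"ry":0,"rz":0},{"dx":0,"dy":0,"dz":-2,"rx":0,"ry":0,"rz":0}]}}

```text
clock: 2.87
tcp_pos: [0.4978, 0.0302, 0.0979]
orientation: [-1.911, -2.421, 0.105]
contact_force: [-0.4, -0.9, -0.5]
grip_width: 0.0451
gripper_force: 0.0
```

>>> {"fn": "send_rows", "kwargs": {"deltas": [{"dx":0,"dy":0,"dz":-2,"rx":0,"ry":0,"rz":0},{"dx":0,"dy":0,"dz":-2,"rx":0,"ry":0,"rz":0}]}}

```text
clock: 3.03
tcp_pos: [0.4979, 0.0302, 0.096]
orientation: [-1.911, -2.421, 0.105]
contact_force: [-0.6, 0.8, 1.2]
grip_width: 0.0446
gripper_force: 0.7
```

>>> {"fn": "send_rows", "kwargs": {"deltas": [{"dx":0,"dy":0,"dz":-2,"rx":0,"ry":0,"rz":0},{"dx":0,"dy":0,"dz":-2,"rx":0,"ry":0,"rz":0}]}}

```text
clock: 3.2
tcp_pos: [0.4979, 0.0302, 0.094]
orientation: [-1.911, -2.421, 0.105]
contact_force: [0.7, -0.8, 1.7]
grip_width: 0.0449
gripper_force: 1.0
```

>>> {"fn": "send_rows", "kwargs": {"deltas": [{"dx":0,"dy":0,"dz":-1.5,"rx":0,"ry":0,"rz":0},{"dx":0,"dy":0,"dz":-1.5,"rx":0,"ry":0,"rz":0}]}}

```text
clock: 3.37
tcp_pos: [0.4979, 0.0302, 0.0926]
orientation: [-1.911, -2.421, 0.105]
contact_force: [0.6, 0.2, 4.4]
grip_width: 0.0448
gripper_force: 2.1
```

>>> {"fn": "send_rows", "kwargs": {"deltas": [{"dx":0,"dy":0,"dz":-1,"rx":0,"ry":0,"rz":0},{"dx":0,"dy":0,"dz":-1,"rx":0,"ry":0,"rz":0}]}}

```text
clock: 3.53
tcp_pos: [0.4979, 0.0302, 0.0917]
orientation: [-1.911, -2.421, 0.105]
contact_force: [0.1, 0.1, 5.1]
grip_width: 0.0454
gripper_force: 2.4
```

```bash
cat > lid.py <<'E'
from h import *
def lid():
    f,W=grab("top"); L=B.inv().apply((W-O).reshape(-1,3))*1000
    m=(abs(L[:,1])>45)&(abs(L[:,1])<95)&(L[:,0]>-80)&(L[:,0]<90)&(L[:,2]>60)&(L[:,2]<240)
    q=L[m]; 
    for s in(-1,1):
        k=q[q[:,1]*s>0]; 
        if len(k)<50: print(s,"few",len(k)); continue
        c=np.polyfit(k[:,0],k[:,2],1); print("side",s,"n",len(k),"angle",np.arctan(-c[0]).round(3),"front z",np.polyval(c,-78).round(1),"zmax",k[:,2].max().round(1))
    o=r.get_obs();print(o["clock"],o["tcp_pos"].round(4),(B.inv().apply(o["tcp_pos"]-O)*1000).round(1),o["contact_force"].round(1))
lid()
E
python3 lid.py
```

```text
side -1 n 806 angle 0.027 front z 81.6 zmax 87.1
side 1 n 373 angle 0.037 front z 83.1 zmax 84.2
3.5833 [0.4979 0.0302 0.0917] [-74.4   0.   91.7] [-1.7 -1.1  4.6]
```

```bash
python3 - <<'E'
from h import *
th=np.r_[.035,.05,.08,.12,.16,.21,np.arange(.27,1.78,.0605)]
print(len(th),th[-1])
X=70-121*np.cos(th)+8*np.sin(th)-21.7; Z=70+121*np.sin(th)+8*np.cos(th)+9.5
P=np.stack([.974*X,.2263*X,Z],1)
for k in range(0,len(th)-1,5): print([tuple((p-P[k]).round(1)) for p in P[k+1:k+6]], th[k+1:k+6][-1].round(2),X[min(k+5,len(X)-1)].round(1),Z[min(k+5,len(X)-1)].round(1))
E
```

```text
31 1.722
[(np.float64(0.2), np.float64(0.0), np.float64(1.8)), (np.float64(0.7), np.float64(0.2), np.float64(5.4)), (np.float64(1.4), np.float64(0.3), np.float64(10.2)), (np.float64(2.4), np.float64(0.6), np.float64(14.9)), (np.float64(3.9), np.float64(0.9), np.float64(20.8))] 0.21 -68.4 112.5
[(np.float64(2.1), np.float64(0.5), np.float64(6.9)), (np.float64(4.7), np.float64(1.1), np.float64(13.8)), (np.float64(7.7), np.float64(1.8), np.float64(20.5)), (np.float64(11.0), np.float64(2.6), np.float64(26.9)), (np.float64(14.7), np.float64(3.4), np.float64(33.2))] 0.51 -53.3 145.8
[(np.float64(4.1), np.float64(0.9), np.float64(6.0)), (np.float64(8.5), np.float64(2.0), np.float64(11.8)), (np.float64(13.3), np.float64(3.1), np.float64(17.2)), (np.float64(18.3), np.float64(4.3), np.float64(22.4)), (np.float64(23.7), np.float64(5.5), np.float64(27.2))] 0.81 -28.9 173.0
[(np.float64(5.6), np.float64(1.3), np.float64(4.5)), (np.float64(11.5), np.float64(2.7), np.float64(8.6)), (np.float64(17.7), np.float64(4.1), np.float64(12.4)), (np.float64(24.0), np.float64(5.6), np.float64(15.8)), (np.float64(30.5), np.float64(7.1), np.float64(18.8))] 1.12 2.4 191.8
[(np.float64(6.7), np.float64(1.6), np.float64(2.6)), (np.float64(13.5), np.float64(3.1), np.float64(4.7)), (np.float64(20.5), np.float64(4.8), np.float64(6.4)), (np.float64(27.5), np.float64(6.4), np.float64(7.7)), (np.float64(34.6), np.float64(8.0), np.float64(8.6))] 1.42 38.0 200.3
[(np.float64(7.1), np.float64(1.7), np.float64(0.4)), (np.float64(14.3), np.float64(3.3), np.float64(0.4)), (np.float64(21.4), np.float64(5.0), np.float64(-0.1)), (np.float64(28.5), np.float64(6.6), np.float64(-1.0)), (np.float64(35.5), np.float64(8.3), np.float64(-2.4))] 1.72 74.4 197.9
```

>>> {"fn": "send_rows", "kwargs": {"deltas": [{"dx":0,"dy":0,"dz":-1,"rx":0,"ry":0,"rz":0},{"dx":0,"dy":0,"dz":-1,"rx":0,"ry":0,"rz":0}]}}

```text
clock: 3.75
tcp_pos: [0.4979, 0.0302, 0.0907]
orientation: [-1.911, -2.421, 0.105]
contact_force: [-0.9, 0.5, 5.1]
grip_width: 0.0453
gripper_force: 2.7
```

```bash
python3 lid.py
```

```text
side -1 n 815 angle 0.016 front z 80.3 zmax 86.6
side 1 n 375 angle 0.022 front z 81.2 zmax 83.9
3.8 [0.4979 0.0302 0.0908] [-74.4   0.1  90.8] [-1.2 -0.   5.3]
```

The lid moves with the finger, so it is freed and held. Now I'll raise it under control.

>>> {"fn": "send_rows", "kwargs": {"deltas": [{"dx":0,"dy":0,"dz":2.5,"rx":0,"ry":0,"rz":0},{"dx":0.5,"dy":0,"dz":6,"rx":0,"ry":0,"rz":0},{"dx":1.5,"dy":0.5,"dz":10.5,"rx":0,"ry":0,"rz":0},{"dx":2.5,"dy":0.5,"dz":15.5,"rx":0,"ry":0,"rz":0},{"dx":4,"dy":1,"dz":21.5,"rx":0,"ry":0,"rz":0}]}}

```text
clock: 4.22
tcp_pos: [0.5018, 0.0312, 0.1125]
orientation: [-1.911, -2.421, 0.105]
contact_force: [0.5, -0.5, -0.1]
grip_width: 0.045
gripper_force: 0.2
```

```bash
python3 lid.py
```

```text
side -1 n 745 angle 0.193 front z 107.7 zmax 111.8
side 1 n 282 angle 0.199 front z 108.4 zmax 101.6
4.2667 [0.5029 0.0314 0.1136] [-6.930e+01  1.000e-01  1.136e+02] [0.  0.2 1. ]
```

Angle about 0.2, as planned. Continuing.

>>> {"fn": "send_rows", "kwargs": {"deltas": [{"dx":2,"dy":0.5,"dz":7,"rx":0,"ry":0,"rz":0},{"dx":4.5,"dy":1,"dz":14,"rx":0,"ry":0,"rz":0},{"dx":7.5,"dy":2,"dz":20.5,"rx":0,"ry":0,"rz":0},{"dx":11,"dy":2.5,"dz":27,"rx":0,"ry":0,"rz":0},{"dx":14.5,"dy":3.5,"dz":33,"rx":0,"ry":0,"rz":0}]}}

```text
clock: 4.68
tcp_pos: [0.5169, 0.0348, 0.146]
orientation: [-1.912, -2.421, 0.104]
contact_force: [0.1, -0.2, 0.4]
grip_width: 0.0448
gripper_force: 0.1
```

>>> {"fn": "send_rows", "kwargs": {"deltas": [{"dx":4,"dy":1,"dz":6,"rx":0,"ry":0,"rz":0},{"dx":8.5,"dy":2,"dz":12,"rx":0,"ry":0,"rz":0},{"dx":13.5,"dy":3,"dz":17,"rx":0,"ry":0,"rz":0},{"dx":18.5,"dy":4.5,"dz":22.5,"rx":0,"ry":0,"rz":0},{"dx":23.5,"dy":5.5,"dz":27,"rx":0,"ry":0,"rz":0}]}}

```text
clock: 5.1
tcp_pos: [0.5405, 0.0405, 0.1727]
orientation: [-1.911, -2.421, 0.105]
contact_force: [0.2, 0.5, 0.3]
grip_width: 0.0451
gripper_force: 0.1
```

```bash
python3 lid.py
```

```text
side -1 n 747 angle 0.225 front z 156.3 zmax 187.6
1 few 0
5.15 [0.542  0.0408 0.1735] [-29.1   0.4 173.5] [1.7 0.5 1.9]
```

>>> {"fn": "send_rows", "kwargs": {"deltas": [{"dx":5.5,"dy":1.5,"dz":4.5,"rx":0,"ry":0,"rz":0},{"dx":11.5,"dy":2.5,"dz":8.5,"rx":0,"ry":0,"rz":0},{"dx":17.5,"dy":4,"dz":12.5,"rx":0,"ry":0,"rz":0},{"dx":24,"dy":5.5,"dz":16,"rx":0,"ry":0,"rz":0},{"dx":30.5,"dy":7,"dz":19,"rx":0,"ry":0,"rz":0}]}}

```text
clock: 5.57
tcp_pos: [0.5711, 0.0474, 0.1916]
orientation: [-1.911, -2.421, 0.105]
contact_force: [0.3, 0.6, 0.0]
grip_width: 0.045
gripper_force: 0.2
```

>>> {"fn": "send_rows", "kwargs": {"deltas": [{"dx":6.5,"dy":1.5,"dz":2.5,"rx":0,"ry":0,"rz":0},{"dx":13.5,"dy":3,"dz":4.5,"rx":0,"ry":0,"rz":0},{"dx":20.5,"dy":5,"dz":6.5,"rx":0,"ry":0,"rz":0},{"dx":27.5,"dy":6.5,"dz":7.5,"rx":0,"ry":0,"rz":0},{"dx":34.5,"dy":8,"dz":8.5,"rx":0,"ry":0,"rz":0}]}}

```text
clock: 5.98
tcp_pos: [0.6056, 0.0555, 0.1996]
orientation: [-1.911, -2.421, 0.105]
contact_force: [-0.5, 1.0, 0.8]
grip_width: 0.0451
gripper_force: 0.2
```

```bash
python3 - <<'E'
from h import *
o=r.get_obs();print(o["clock"],(B.inv().apply(o["tcp_pos"]-O)*1000).round(1),o["contact_force"].round(1))
f,W=grab("scene"); cv2.imwrite("pics/s3.png",cv2.resize(f["frame"][100:300,250:450],None,fx=2.8,fy=2.8,interpolation=cv2.INTER_CUBIC))
E
```

```text
5.9833 [ 36.2   0.3 199.6] [-0.5  1.   0.8]
```

View pics/s3.png

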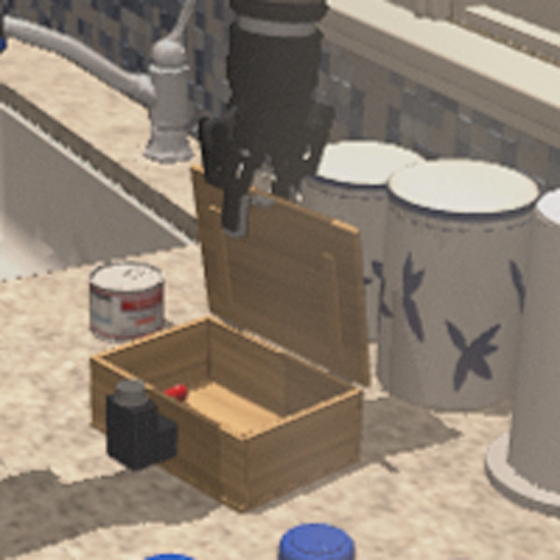

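The lid is near vertical, held between the fingers, and the box is open with the battery at the +y end. I'll finish the swing to the stop, then lift clear.

>>> {"fn": "send_rows", "kwargs": {"deltas": [{"dx":7,"dy":1.5,"dz":0.5,"rx":0,"ry":0,"rz":0},{"dx":14.5,"dy":3.5,"dz":0.5,"rx":0,"ry":0,"rz":0},{"dx":21.5,"dy":5,"dz":0,"rx":0,"ry":0,"rz":0},{"dx":28.5,"dy":6.5,"dz":-1,"rx":0,"ry":0,"rz":0},{"dx":35.5,"dy":8.5,"dz":-2,"rx":0,"ry":0,"rz":0}]}}

```text
clock: 6.45
tcp_pos: [0.6411, 0.0638, 0.1975]
orientation: [-1.912, -2.421, 0.105]
contact_force: [0.3, -0.7, 0.1]
grip_width: 0.045
gripper_force: 0.2
```

>>> {"fn": "send_rows", "kwargs": {"deltas": [{"dx":5,"dy":1,"dz":-1,"rx":0,"ry":0,"rz":0},{"dx":9,"dy":2,"dz":-1,"rx":0,"ry":0,"rz":0},{"dx":9,"dy":2,"dz":-1,"rx":0,"ry":0,"rz":0},{"dx":9,"dy":2,"dz":-1,"rx":0,"ry":0,"rz":0}]}}

```text
clock: 6.78
tcp_pos: [0.6492, 0.0656, 0.1964]
orientation: [-1.911, -2.421, 0.106]
contact_force: [-0.8, 0.7, 0.6]
grip_width: 0.045
gripper_force: 0.0
```

```bash
python3 - <<'E'
from h import *
o=r.get_obs();print(o["clock"],(B.inv().apply(o["tcp_pos"]-O)*1000).round(1),o["contact_force"].round(1))
f,W=grab("scene"); cv2.imwrite("pics/s4.png",cv2.resize(f["frame"][100:300,250:450],None,fx=2.8,fy=2.8,interpolation=cv2.INTER_CUBIC))
L=B.inv().apply((W-O).reshape(-1,3))*1000
m=(L[:,1]<-50)&(L[:,1]>-102)&(L[:,0]>55)&(L[:,0]<125)&(L[:,2]>85)&(L[:,2]<215)
q=L[m];print(len(q),np.polyfit(q[:,2],q[:,0],1),q[:,2].max())
E
```

```text
6.7833 [ 81.    0.3 196.4] [-0.8  0.7  0.6]
926 [ 0.18733057 56.88934048] 214.8216399120185
```

View pics/s4.png

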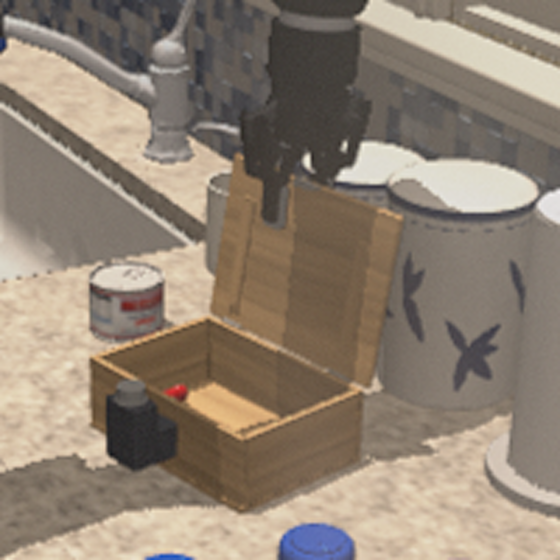

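The lid is at its stop (fit about 1.755 rad) with the fingers loose. Lifting off.

>>> {"fn": "send_rows", "kwargs": {"deltas": [{"dx":1,"dy":0,"dz":15,"rx":0,"ry":0,"rz":0},{"dx":2,"dy":0,"dz":35,"rx":0,"ry":0,"rz":0},{"dx":2,"dy":0,"dz":60,"rx":0,"ry":0,"rz":0},{"dx":2,"dy":0,"dz":85,"rx":0,"ry":0,"rz":0},{"dx":2,"dy":0,"dz":85,"rx":0,"ry":0,"rz":0}]}}

```text
clock: 7.25
tcp_pos: [0.6534, 0.0653, 0.2873]
orientation: [-1.916, -2.425, 0.096]
contact_force: [0.4, -0.8, 1.3]
grip_width: 0.0452
gripper_force: 0.0
```

```bash
python3 - <<'E'
from h import *
o=r.get_obs();print(o["clock"],o["tcp_pos"],o["joints"].round(2))
for a in(-77,103): go(np.array([.4825,-.2915,.14]),down(np.radians(a)))
E
```

```text
7.25 [0.65344227 0.06529035 0.28728536] [-0.5   0.48  0.45  1.51 -0.2   1.28  0.21]
d mm [-170.9 -356.8 -147.3] rot deg [ -2.71  -4.27 -90.33]
d mm [-170.9 -356.8 -147.3] rot deg [ 4.27 -2.71 89.57]
```

>>> {"fn": "send_rows", "kwargs": {"deltas": [{"dx":-20,"dy":-25,"dz":0,"rx":1.1,"ry":-4.9,"rz":0},{"dx":-40,"dy":-50,"dz":0,"rx":1.1,"ry":-4.9,"rz":0}], "jaw": 85}}

```text
clock: 7.42
tcp_pos: [0.6095, 0.016, 0.2796]
orientation: [1.944, 2.468, -0.0]
contact_force: [-0.4, -1.8, 0.1]
grip_width: 0.0677
gripper_force: 0.0
```

>>> {"fn": "send_rows", "kwargs": {"deltas": [{"dx":-9,"dy":-20,"dz":-4,"rx":0,"ry":0,"rz":-6},{"dx":-18,"dy":-40,"dz":-8,"rx":0,"ry":0,"rz":-12},{"dx":-27,"dy":-60,"dz":-12,"rx":0,"ry":0,"rz":-18},{"dx":-36,"dy":-80,"dz":-16,"rx":0,"ry":0,"rz":-24},{"dx":-45,"dy":-100,"dz":-20,"rx":0,"ry":0,"rz":-30}]}}

```text
clock: 7.83
tcp_pos: [0.5652, -0.0852, 0.2614]
orientation: [-2.523, -1.871, -0.0]
contact_force: [0.8, 0.6, -0.1]
grip_width: 0.0848
gripper_force: 0.0
```

>>> {"fn": "send_rows", "kwargs": {"deltas": [{"dx":-9,"dy":-20,"dz":-4,"rx":0,"ry":0,"rz":-6},{"dx":-18,"dy":-40,"dz":-8,"rx":0,"ry":0,"rz":-12},{"dx":-27,"dy":-60,"dz":-12,"rx":0,"ry":0,"rz":-18},{"dx":-36,"dy":-80,"dz":-16,"rx":0,"ry":0,"rz":-24},{"dx":-45,"dy":-100,"dz":-20,"rx":0,"ry":0,"rz":-30}]}}

```text
clock: 8.25
tcp_pos: [0.5203, -0.1851, 0.2414]
orientation: [-2.921, -1.154, -0.001]
contact_force: [-0.3, -0.2, -0.4]
grip_width: 0.0849
gripper_force: 0.0
```

>>> {"fn": "send_rows", "kwargs": {"deltas": [{"dx":-8,"dy":-20,"dz":-15,"rx":0,"ry":0,"rz":-6},{"dx":-16,"dy":-40,"dz":-30,"rx":0,"ry":0,"rz":-12},{"dx":-24,"dy":-60,"dz":-50,"rx":0,"ry":0,"rz":-18},{"dx":-33,"dy":-80,"dz":-70,"rx":0,"ry":0,"rz":-24},{"dx":-41,"dy":-105,"dz":-100,"rx":0,"ry":0,"rz":-30}]}}

```text
clock: 8.67
tcp_pos: [0.4807, -0.2898, 0.142]
orientation: [3.12, 0.361, 0.005]
contact_force: [1.7, 0.1, 0.4]
grip_width: 0.0849
gripper_force: 0.0
```

```bash
python3 - <<'E'
from h import *
o=r.get_obs();print(o["clock"],o["tcp_pos"],o["joints"].round(2))
go(np.array([.4825,-.2915,.10]),down(np.radians(-77)))
E
```

```text
8.6667 [ 0.48074166 -0.28975057  0.14202951] [-0.16  0.52  0.79  1.96 -0.49  0.85 -0.45]
d mm [  1.8  -1.7 -42. ] rot deg [ 0.01  0.18 -0.19]
```

>>> {"fn": "send_rows", "kwargs": {"deltas": [{"dx":1,"dy":-1,"dz":-30,"rx":0,"ry":0,"rz":0},{"dx":2,"dy":-2,"dz":-60,"rx":0,"ry":0,"rz":0},{"dx":2,"dy":-2,"dz":-90,"rx":0,"ry":0,"rz":0},{"dx":2,"dy":-2,"dz":-110,"rx":0,"ry":0,"rz":0},{"dx":2,"dy":-2,"dz":-125,"rx":0,"ry":0,"rz":0}]}}

```text
clock: 9.08
tcp_pos: [0.481, -0.2906, 0.0144]
orientation: [-3.119, -0.366, 0.004]
contact_force: [-0.0, 0.8, -0.2]
grip_width: 0.0854
gripper_force: 0.0
```

>>> {"fn": "send_rows", "kwargs": {"deltas": [{"dx":0,"dy":0,"dz":0,"rx":0,"ry":0,"rz":0},{"dx":0,"dy":0,"dz":0,"rx":0,"ry":0,"rz":0},{"dx":0,"dy":0,"dz":0,"rx":0,"ry":0,"rz":0},{"dx":0,"dy":0,"dz":0,"rx":0,"ry":0,"rz":0},{"dx":0,"dy":0,"dz":0,"rx":0,"ry":0,"rz":0}], "jaw": 50, "newtons": 35}}

```text
clock: 9.5
tcp_pos: [0.483, -0.2916, 0.0178]
orientation: [3.119, 0.367, 0.003]
contact_force: [-1.2, -0.5, 1.6]
grip_width: 0.0561
gripper_force: 37.6
```

>>> {"fn": "send_rows", "kwargs": {"deltas": [{"dx":0,"dy":0,"dz":10,"rx":0,"ry":0,"rz":0},{"dx":0,"dy":0,"dz":30,"rx":0,"ry":0,"rz":0},{"dx":0,"dy":0,"dz":60,"rx":0,"ry":0,"rz":0},{"dx":0,"dy":0,"dz":95,"rx":0,"ry":0,"rz":0},{"dx":0,"dy":0,"dz":130,"rx":0,"ry":0,"rz":0}]}}

```text
clock: 9.92
tcp_pos: [0.4818, -0.2911, 0.1486]
orientation: [-3.12, -0.366, 0.001]
contact_force: [1.2, 0.6, -0.7]
grip_width: 0.0569
gripper_force: 37.7
```

```bash
python3 - <<'E'
from h import *
o=r.get_obs();print(o["clock"],o["tcp_pos"],o["joints"].round(2),o["grip_width"],o["gripper_force"])
go(box([-4,-22,160]),down(np.radians(-76.92)))
f,W=grab("scene"); cv2.imwrite("pics/s5.png",f["frame"])
L=np.load("pics/top0.npy")
f,W=grab("top")
def reg(u,v,s,zlo,zhi):
    p=W[v-s:v+s,u-s:u+s].reshape(-1,3); return p[(p[:,2]>zlo)&(p[:,2]<zhi)]
# battery
Lb=B.inv().apply((W-O).reshape(-1,3))*1000
m=(abs(Lb[:,0])<60)&(abs(Lb[:,1])<90)&(Lb[:,2]>14)&(Lb[:,2]<26)
print("battery",len(Lb[m]),Lb[m].min(0).round(),Lb[m].max(0).round(),np.median(Lb[m],0).round())
E
```

```text
9.9167 [ 0.48179047 -0.29111937  0.14863994] [-0.17  0.52  0.8   1.95 -0.48  0.87 -0.45] 0.05685482348113513 37.73486243490461
d mm [ 89.7 315.8  11.4] rot deg [-0.01 -0.03 -0.31]
battery 113 [-28. -12.  14.] [21. 84. 25.] [-6. 77. 21.]
```

View pics/s5.png

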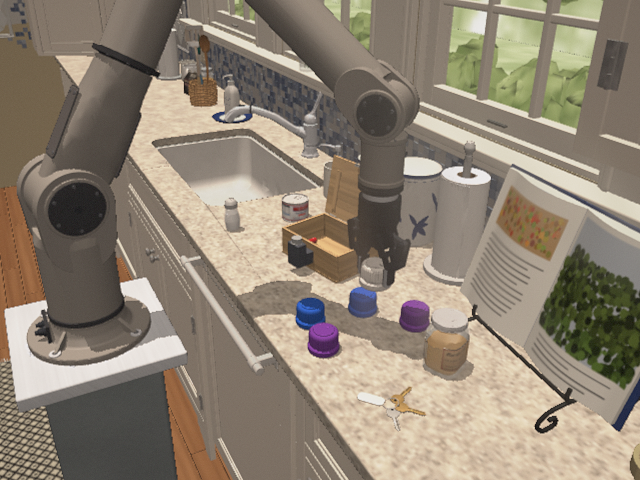

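The timer is gripped and lifted upright, the neighbours are undisturbed, and the lid stands open at (345,190). Carrying it over the box.

>>> {"fn": "send_rows", "kwargs": {"deltas": [{"dx":7,"dy":25,"dz":5,"rx":0,"ry":0,"rz":0},{"dx":16,"dy":55,"dz":10,"rx":0,"ry":0,"rz":0},{"dx":25,"dy":88,"dz":12,"rx":0,"ry":0,"rz":0},{"dx":35,"dy":122,"dz":12,"rx":0,"ry":0,"rz":0},{"dx":45,"dy":158,"dz":12,"rx":0,"ry":0,"rz":0}]}}

```text
clock: 10.43
tcp_pos: [0.5273, -0.1321, 0.1591]
orientation: [-3.12, -0.365, -0.001]
contact_force: [0.8, 0.2, 0.5]
grip_width: 0.0568
gripper_force: 37.8
```

>>> {"fn": "send_rows", "kwargs": {"deltas": [{"dx":10,"dy":35,"dz":0,"rx":0,"ry":0,"rz":0},{"dx":20,"dy":70,"dz":0,"rx":0,"ry":0,"rz":0},{"dx":30,"dy":105,"dz":0,"rx":0,"ry":0,"rz":0},{"dx":38,"dy":135,"dz":0,"rx":0,"ry":0,"rz":0},{"dx":44,"dy":158,"dz":0,"rx":0,"ry":0,"rz":0}]}}

```text
clock: 10.85
tcp_pos: [0.5715, 0.0286, 0.1586]
orientation: [-3.118, -0.372, 0.0]
contact_force: [0.3, -0.0, -1.8]
grip_width: 0.0568
gripper_force: 37.8
```

>>> {"fn": "send_rows", "kwargs": {"deltas": [{"dx":0,"dy":0,"dz":0,"rx":0,"ry":0,"rz":0},{"dx":0,"dy":0,"dz":0,"rx":0,"ry":0,"rz":0}]}}

```text
clock: 11.02
tcp_pos: [0.5712, 0.0267, 0.1585]
orientation: [-3.119, -0.373, 0.001]
contact_force: [0.0, 0.4, -1.7]
grip_width: 0.0566
gripper_force: 37.8
```

```bash
python3 - <<'E'
from h import *
o=r.get_obs();print(o["clock"],o["tcp_pos"],o["contact_force"],o["grip_width"])
go(box([-4,-22,26]),down(np.radians(-76.92)))
E
```

```text
11.0167 [0.57123894 0.02668758 0.15845566] [ 0.03714691  0.40067918 -1.74754118] 0.05656922860190294
d mm [   0.2   -2.  -132.5] rot deg [-0.01 -0.02 -0.55]
```

>>> {"fn": "send_rows", "kwargs": {"deltas": [{"dx":0,"dy":-2,"dz":-25,"rx":0,"ry":0,"rz":0},{"dx":0,"dy":-2,"dz":-55,"rx":0,"ry":0,"rz":0},{"dx":0,"dy":-2,"dz":-85,"rx":0,"ry":0,"rz":0},{"dx":0,"dy":-2,"dz":-110,"rx":0,"ry":0,"rz":0},{"dx":0,"dy":-2,"dz":-125,"rx":0,"ry":0,"rz":0}]}}

```text
clock: 11.43
tcp_pos: [0.5693, 0.0209, 0.0314]
orientation: [3.12, 0.363, -0.005]
contact_force: [-0.3, 0.2, -0.8]
grip_width: 0.0565
gripper_force: 37.8
```

>>> {"fn": "send_rows", "kwargs": {"deltas": [{"dx":0,"dy":0,"dz":-2,"rx":0,"ry":0,"rz":0},{"dx":0,"dy":0,"dz":-4,"rx":0,"ry":0,"rz":0},{"dx":0,"dy":0,"dz":-6,"rx":0,"ry":0,"rz":0},{"dx":0,"dy":0,"dz":-6,"rx":0,"ry":0,"rz":0}]}}

```text
clock: 11.77
tcp_pos: [0.572, 0.0222, 0.0286]
orientation: [3.12, 0.366, 0.003]
contact_force: [0.6, -0.7, -1.6]
grip_width: 0.057
gripper_force: 37.8
```

>>> {"fn": "send_rows", "kwargs": {"deltas": [{"dx":0,"dy":0,"dz":-2,"rx":0,"ry":0,"rz":0},{"dx":0,"dy":0,"dz":-2,"rx":0,"ry":0,"rz":0},{"dx":0,"dy":0,"dz":-2,"rx":0,"ry":0,"rz":0}]}}

```text
clock: 12.02
tcp_pos: [0.5716, 0.0229, 0.0261]
orientation: [-3.12, -0.367, -0.001]
contact_force: [-0.5, -0.3, -1.9]
grip_width: 0.0563
gripper_force: 37.8
```

>>> {"fn": "send_rows", "kwargs": {"deltas": [{"dx":0,"dy":0,"dz":-1.5,"rx":0,"ry":0,"rz":0},{"dx":0,"dy":0,"dz":-1.5,"rx":0,"ry":0,"rz":0}]}}

```text
clock: 12.18
tcp_pos: [0.5713, 0.0229, 0.0242]
orientation: [-3.12, -0.367, -0.0]
contact_force: [-0.5, -0.4, -1.3]
grip_width: 0.0565
gripper_force: 37.8
```

>>> {"fn": "send_rows", "kwargs": {"deltas": [{"dx":0,"dy":0,"dz":-1,"rx":0,"ry":0,"rz":0},{"dx":0,"dy":0,"dz":-1,"rx":0,"ry":0,"rz":0}]}}

```text
clock: 12.35
tcp_pos: [0.5714, 0.0228, 0.0237]
orientation: [-3.119, -0.367, -0.0]
contact_force: [-2.4, 0.2, 6.2]
grip_width: 0.0567
gripper_force: 39.4
```

Floor contact (6 N). Releasing, then retreating straight up.

>>> {"fn": "send_rows", "kwargs": {"deltas": [{"dx":0,"dy":0,"dz":0,"rx":0,"ry":0,"rz":0},{"dx":0,"dy":0,"dz":0,"rx":0,"ry":0,"rz":0},{"dx":0,"dy":0,"dz":0,"rx":0,"ry":0,"rz":0},{"dx":0,"dy":0,"dz":0,"rx":0,"ry":0,"rz":0},{"dx":0,"dy":0,"dz":0,"rx":0,"ry":0,"rz":0}], "jaw": 84}}

```text
clock: 12.77
tcp_pos: [0.5713, 0.0227, 0.0231]
orientation: [3.12, 0.367, -0.0]
contact_force: [-0.4, -0.3, 0.0]
grip_width: 0.0843
gripper_force: 0.0
```

>>> {"fn": "send_rows", "kwargs": {"deltas": [{"dx":0,"dy":0,"dz":8,"rx":0,"ry":0,"rz":0},{"dx":0,"dy":0,"dz":25,"rx":0,"ry":0,"rz":0},{"dx":0,"dy":0,"dz":50,"rx":0,"ry":0,"rz":0},{"dx":0,"dy":0,"dz":85,"rx":0,"ry":0,"rz":0},{"dx":0,"dy":0,"dz":120,"rx":0,"ry":0,"rz":0}]}}

```text
clock: 13.18
tcp_pos: [0.5706, 0.0224, 0.1444]
orientation: [3.12, 0.366, -0.003]
contact_force: [-0.6, 0.1, 0.2]
grip_width: 0.0841
gripper_force: 0.0
```

>>> {"fn": "send_rows", "kwargs": {"deltas": [{"dx":-15,"dy":-30,"dz":20,"rx":0,"ry":0,"rz":0},{"dx":-30,"dy":-60,"dz":40,"rx":0,"ry":0,"rz":0},{"dx":-45,"dy":-95,"dz":60,"rx":0,"ry":0,"rz":0},{"dx":-60,"dy":-130,"dz":80,"rx":0,"ry":0,"rz":0},{"dx":-75,"dy":-160,"dz":80,"rx":0,"ry":0,"rz":0}]}}

```text
clock: 13.6
tcp_pos: [0.4971, -0.1399, 0.2267]
orientation: [3.12, 0.366, 0.009]
contact_force: [1.6, -1.1, 0.4]
grip_width: 0.0841
gripper_force: 0.0
```

```bash
python3 - <<'E'
from h import *
f,W=grab("top"); cv2.imwrite("pics/t6.png",f["frame"])
def reg(u,v,s,zlo,zhi):
    p=W[v-s:v+s,u-s:u+s].reshape(-1,3); return p[(p[:,2]>zlo)&(p[:,2]<zhi)]
for n,u,v,s,lo,hi in[("shaker",193,293,15,.07,.11),("tin",200,217,20,.05,.07)]:
    q=reg(u,v,s,lo,hi);c,rad=cv2.minEnclosingCircle((q[:,:2]*1000).astype(np.float32));print(n,c,rad)
Lb=B.inv().apply((W-O).reshape(-1,3))*1000
m=(abs(Lb[:,0])<60)&(abs(Lb[:,1])<68)&(Lb[:,2]>40)&(Lb[:,2]<66)
print("timer",len(Lb[m]),Lb[m].min(0).round(),Lb[m].max(0).round(),np.median(Lb[m],0).round())
f,W=grab("scene"); cv2.imwrite("pics/s6.png",cv2.resize(f["frame"][120:320,220:450],None,fx=2.8,fy=2.8))
L=B.inv().apply((W-O).reshape(-1,3))*1000
m=(L[:,1]<-50)&(L[:,1]>-102)&(L[:,0]>55)&(L[:,0]<125)&(L[:,2]>85)&(L[:,2]<215)
q=L[m];print(len(q),np.polyfit(q[:,2],q[:,0],1))
E
```

```text
shaker (414.6415710449219, 307.4041442871094) 17.29490089416504
tin (600.1040649414062, 302.2913818359375) 37.737186431884766
timer 442 [-32. -51.  40.] [24.  6. 58.] [ -5. -22.  52.]
882 [ 0.18646231 56.99912279]
```

View pics/s6.png

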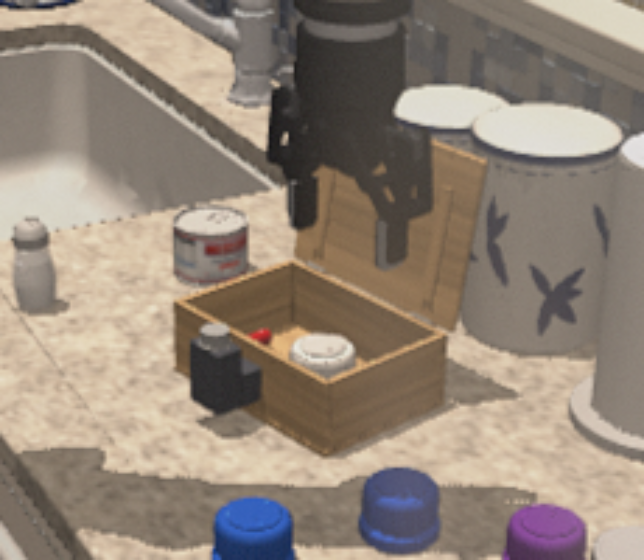

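View pics/t6.png

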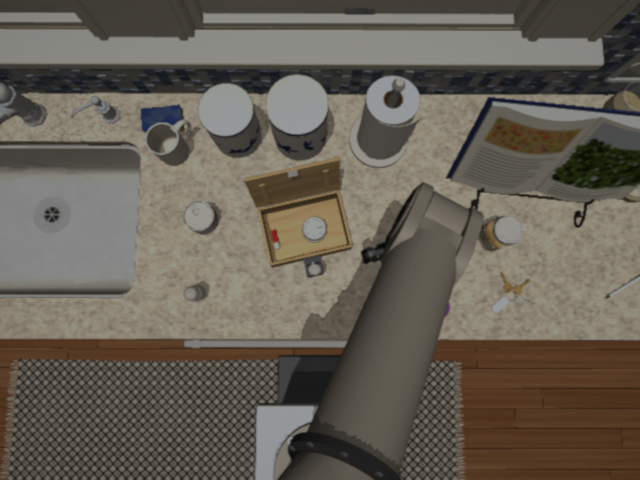

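The timer stands upright on the box floor at (314,228) in the top view, with the battery beside it at (275,239). The lid is fully open, the shaker and tin haven't moved, and the arm is clear. Letting it settle, then handing in.

>>> {"fn": "send_rows", "kwargs": {"deltas": [{"dx":0,"dy":0,"dz":0,"rx":0,"ry":0,"rz":0},{"dx":0,"dy":0,"dz":0,"rx":0,"ry":0,"rz":0},{"dx":0,"dy":0,"dz":0,"rx":0,"ry":0,"rz":0}]}}

```text
clock: 13.95
tcp_pos: [0.4968, -0.1359, 0.2229]
orientation: [-3.119, -0.37, 0.001]
contact_force: [-0.2, 0.2, -0.1]
grip_width: 0.0837
gripper_force: 0.0
```

```bash
python3 -c "
from bench import r
print(r.hand_in())"
```

```text
the job is handed in; nothing more can be done
None
```

The job is handed in at about 14 s: I pressed the catch and steadied the lid up to its stop, the timer stands upright in the box beside the battery, the lid is fully open, and the salt shaker and food tin have not moved.

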